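# Hang the rinsed torch barrel and beaker on their drying pegs

## Robot

A 7-joint arm with a two-finger parallel gripper is mounted at the origin on the work surface. World frame = base frame: x ahead of the robot, y to its left, z up, the work surface at z = 0. Lengths are in m, angles in rad, forces in N, time in s.
With the tool pointing down it reaches from about 0.4 to 0.9 m from the base axis. Payload 5.6 kg.
Tool frame: the origin (TCP) lies between the finger pads; the fingertips stand 19 mm ahead of it and the grasp point (between the pads) is the TCP; z points along the fingers, x is the direction in which the jaws open and shut, and the axes are right-handed (so a half turn about z gives the same grasp; the last joint's range is limited). The gripper opens to 92 mm and grips with 3 to 60 N. Pads are 20 mm wide; open, the fingers measure 128 mm over their backs; the gripper's body (75 mm by 189 mm) begins 69 mm behind the grasp point.
Start: joints at [1.178, 0.468, -0.012, 1.603, 0.006, 1.071, -0.056], TCP at [0.223, -0.611, 0.196] pointing down, gripper open.
Joint ranges: [-2.53, 2.53], [-0.31, 2.02], [-1.57, 1.55], [0.28, 2.44], [-1.29, 4.43], [0.15, 1.84], [-2.92, 2.92]. Speed limits (rad/s): [2.57, 2.57, 3.14, 3.14, 3.14, 3.14, 3.14].

## Interface

Orientations are given as a unit quaternion [w, x, y, z].
In Python, from plant import bot, snapshot, sign_off gives the robot as it stands.
- The arm moves only by the tool send_rows, never from a script. Its argument "commands" is a list of rows, each a list of 7 numbers: the opening, from 0 (shut) to 1 (fully open), then the shift along the tool's x, y, z in mm, then the turn, a rotation vector about the tool's x, y, z in rad. In form: [[grip, tx, ty, tz, wx, wy, wz], ...]. A call has 1 to 20 rows; each row is the pose to reach, as a shift and turn from the pose commanded when the call began, along the tool's axes at that moment; what a row does not reach only later rows make up. A row lasts 1/10 s, in which the tool goes at most 50 mm and 8.59 degrees, less where a joint would pass 70% of its speed; a pose out of reach is approached as far as the arm can. A call with a gripper value outside its range is refused whole. The fingers move at their own pace and stop on an object; "squeeze" is the grip in N (left out, the last holds). Time passes only in rows, so rows that repeat a pose let the fingers close. It gives the time, the measured TCP pose, the force and the opening at its end, in the units of the state.
- bot.get_obs(): the state, without advancing time (a new reading comes with each control period).
- snapshot(name): name is "scene" or "side" or "wrist"; returns a dict with "img" (420x560x3 uint8, red, green, blue), "range_z" (420x560 float32, m along the optical axis (not along the pixel's ray), 0 where there is no reading), "mtx" (3x3 intrinsics, pixels), "rvec" (rotation vector, rad) and "tvec" (3), from world to camera coordinates, as OpenCV has them. Camera axes: x right, y down, z forward; pixel columns grow to the right and rows downward; lengths in m; the calibration is good to about 2 mm. A picture is of the moment at which its call begins.
- sign_off(): hands the job in, once; it reports no verdict.
The state is a dict: "t": time; "joint_pos": joint angles; "joint_vel": joint speeds; "effort": joint torques, N m; "ee_pos": TCP position; "eef_rot": TCP orientation; "wrist_force": force on the tool from outside, world axes, zero at the start; "torque": the same for the moment, N m; "grip_width": finger opening in m.
Only numpy, scipy, OpenCV 4.12 (cv2) and the standard library are available. Lean on these libraries where they do the work, as an engineer would, in place of code of your own. Each camera call takes 0.05 s, during which the arm holds its last target. There are 200 camera calls.

## Task

The torch barrel and the steel beaker have been rinsed: turn each one mouth down and lower it gently, without dropping it, all the way onto its own free drying peg, the barrel on the slim peg and the beaker on the stout one, so that both hang upright with their floors on the peg tops. Leave the cup that is already drying and everything else on the shelf where it is.

Things in the scene. Friction and masses are not known exactly. Their poses are not given: they have to be found in the camera images.
- barrel: hollow aluminium torch barrel with its head off: a round tube 120 mm long, 40 mm outside, 32 mm inside, closed at one end by an 8 mm floor with a small rubber button, so 112 mm deep; it lies on its wooden rest with its axis 36 mm above the shelf. Origin on its axis at half length; +x points along the axis out of the mouth
- barrel_mouth (a point): centre of the barrel's open end, 60 mm from its origin along +x
- beaker: plain straight steel beaker, 100 mm long, 64 mm outside, 58 mm inside, floor 5 mm, so 95 mm deep; it lies on its wooden rest with its axis 48 mm above the shelf. Origin on its axis at half length; +x points along the axis out of the mouth
- beaker_mouth (a point): centre of the beaker's open end, 50 mm from its origin along +x
- barrel_rest: fixed wooden rest, two V-shaped saddles 12 mm thick, 42 mm either side of its centre along x, 50 mm wide, up to 30 mm high; nothing at the sides between the saddles. Origin under its centre, x along the barrel
- beaker_rest: the same for the beaker: saddles 38 mm either side of the centre, 66 mm wide, up to 33 mm high. Origin under its centre, x along the beaker
- slim_stand: fixed drying stand for the barrel: wooden disc 100 mm across and 16 mm thick with the slimmest peg, 20 mm thick, its flat top 135 mm above the shelf. Origin under its centre
- slim_stand_tip (a point): centre of the slim peg's top; the seated barrel hangs with its floor on it, mouth 23 mm above the shelf
- stout_stand: fixed drying stand for the beaker: the same disc with a stout peg, 44 mm thick, its flat top 125 mm above the shelf. Origin under its centre
- stout_stand_tip (a point): centre of the stout peg's top; the seated beaker hangs with its floor on it, mouth 30 mm above the shelf
- cup_stand: third fixed drying stand, taken: the same disc with a peg under the white cup, 110 mm high in all. Origin under its centre
- cup: white porcelain cup, 72 mm across the mouth, 80 mm tall, already drying upside down on the third stand; origin at its mouth's centre, below
- saucer: white porcelain saucer of coins, 124 mm across, 15 mm high; origin under its centre
- glasses: black hard plastic shell with reading glasses in it, 60 x 155 x 34 mm (long along its y); origin under its centre
- carabiner: orange carabiner lying flat, 110 x 60 x 11 mm; origin under its centre
- torch_head: aluminium torch head standing on its lens, 54 mm across, 50 mm high; origin under its centre
- cell_holder: black battery holder, 75 x 30 x 26 mm; origin under its centre
Mind the look-alikes: they are no part of the job. What is shaped like the beaker but black or turquoise is not meant.

How it is judged:
At the end, for the whole second after the job is handed in: Barrel mouth down over the slim peg, beaker mouth down over the stout one: each within 0.14 rad of upright, 15 mm of the peg axis and 6 mm of full depth, at rest, released; cup, saucer, glasses shell, carabiner, torch head and battery holder within 25 mm of their starts (horizontal distance between each of barrel_mouth, barrel and slim_stand_tip below 0.015 m and height (world z) of barrel_mouth between 0.017 and 0.029 m and angle between each of barrel, beaker's own x axis and vertical above 3 rad and linear speed of each of barrel, beaker below 0.03 m/s and horizontal distance between each of beaker_mouth, beaker and stout_stand_tip below 0.015 m and height (world z) of beaker_mouth between 0.017 and 0.036 m and distance of each of cup, saucer, glasses, carabiner, torch_head, cell_holder from where it was at the start of the episode below 0.025 m); the robot touches nothing.
It fails at once if the barrel drops onto its peg (falls faster than 0.6 m/s round the peg) (horizontal distance between barrel_mouth and slim_stand_tip below 0.03 m and z of barrel_mouth in the frame of slim_stand_tip below -0.02 m and linear speed of barrel above 0.6 m/s).
It fails at once if the beaker drops onto its peg (falls faster than 0.6 m/s round the peg) (horizontal distance between beaker_mouth and stout_stand_tip below 0.03 m and z of beaker_mouth in the frame of stout_stand_tip below -0.02 m and linear speed of beaker above 0.6 m/s).
It fails at once if another loose thing on the shelf is shifted by more than 25 mm or tipped over (distance of any of cup, saucer, glasses, carabiner, torch_head, cell_holder from where it was at the start of the episode above 0.025 m or angle between any of cup, saucer, glasses, carabiner, torch_head, cell_holder's own z axis and vertical above 0.5 rad).
It also fails if it takes over 67 s, if anything falls off the work surface, if the arm or the gripper's body presses on something with over 40 N, if the wrist force passes 120 N, or if a joint passes its speed limit or range.

## Working session

There is one attempt and no reset: what is moved stays moved. The work goes in short steps, Python scripts to look and compute and a tool call to move; the robot and the scene stay as the last step left them, time stands still between calls to the robot, and variables do not carry over. Pictures are saved under pics/ and viewed, about 8 in all and at most 12, crops included, and the job is handed in when it is done.

Besides the shell and the picture viewer there is one more tool, called after "Call:" by a JSON object that holds its "op" and its "data", one argument or row to a line. send_rows: Moves the arm, as the interface text tells. Its arguments: {"type":"object","properties":{"commands":{"type":"array","items":{"type":"array","items":{"type":"number"}}},"squeeze":{"type":"number"}},"required":["commands"]}

```bash
mkdir -p pics; ls
cat > h.py <<'E'
import numpy as np, cv2
from plant import bot, snapshot, sign_off
def take(n,save=None):
    s=snapshot(n)
    if save: cv2.imwrite('pics/'+save+'.png',s['img'][:,:,::-1])
    R,_=cv2.Rodrigues(np.array(s['rvec'],float)); t=np.array(s['tvec'],float).reshape(3)
    K=np.array(s['mtx']); z=s['range_z']
    v,u=np.mgrid[:z.shape[0],:z.shape[1]]
    P=np.stack([(u-K[0,2])/K[0,0]*z,(v-K[1,2])/K[1,1]*z,z],-1)
    s['W']=(P-t)@R; s['W'][z==0]=np.nan; s['R']=R;s['t3']=t;s['cam']=-R.T@t
    return s
E
python3 - <<'E'
from h import *
a=take('scene','scene0'); b=take('side','side0')
cv2.imwrite('pics/both.png',cv2.resize(np.hstack([a['img'],b['img']])[:,:,::-1],(800,300)))
print(bot.get_obs()); np.savez('v0.npz',a=a['W'],b=b['W'],ia=a['img'],ib=b['img']); print(a['cam'],b['cam'])
E
```

```text
pics
{'t': 0.1, 'joint_pos': array([ 1.17801324,  0.46830625, -0.01157255,  1.60351375,  0.00598599,
        1.07139366, -0.05633149]), 'joint_vel': array([-0.00168287, -0.00196414, -0.00079331, -0.00174031,  0.00150869,
        0.00027124, -0.00030952]), 'effort': array([ 9.36657816e-04, -5.21649027e+01, -1.26134005e-02, -2.44368911e+01,
       -5.67812647e-02,  1.40405766e-02,  1.01459009e-04]), 'ee_pos': array([ 0.22248515, -0.61015677,  0.19543185]), 'eef_rot': array([-4.06073984e-04,  8.19320226e-01, -5.73335625e-01, -6.81601358e-04]), 'wrist_force': array([-0.42231798, -0.29093497, -0.26674458]), 'torque': array([ 0.07823162, -0.03874589,  0.04700758]), 'grip_width': 0.09175541608913097}
[ 1.41969071 -0.25164113  0.70026528] [0.07298204 0.58884587 1.00882832]
```

View pics/scene0.png

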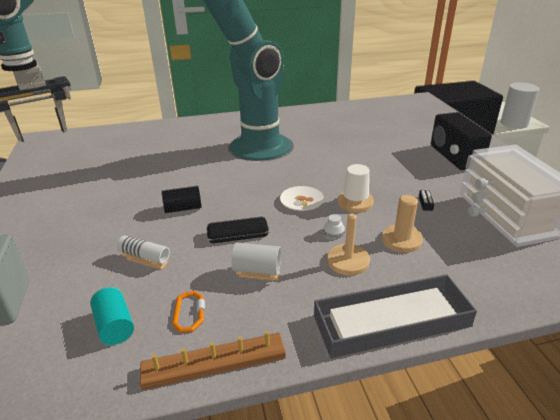

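View pics/side0.png

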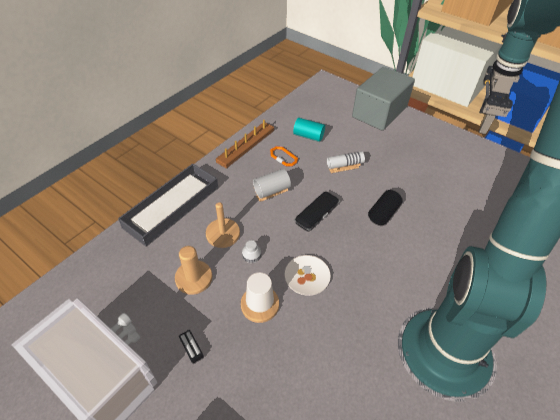

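Scene view shows the barrel at about (143,250), the beaker at (257,260), the slim peg at (350,240) and the stout peg at (403,222). The black and turquoise look-alikes are at (181,199) and (112,315). Next I'll measure these and enlarge the two vessels.

Run:
```python
from h import *
d=np.load('v0.npz');
def box(k,u0,u1,v0,v1): return d[k][v0:v1,u0:u1].reshape(-1,3)
for n,ba,bb,r in [('barrel',(110,175,230,272),(322,372,145,176),.02),('beaker',(225,290,235,282),(248,298,165,203),.032)]:
  for lo in (0.02,):
    A=np.vstack([box('a',*ba),box('b',*bb)]);
    zt=.056 if n=='barrel' else .080
    A=A[(A[:,2]>zt-r*0.9)&(A[:,2]<zt+.01)]
    top=A[A[:,2]>zt-.007]
    c=top[:,:2].mean(0);w,V=np.linalg.eigh(np.cov((top[:,:2]-c).T));ax=V[:,1]
    s=(A[:,:2]-c)@ax; p=(A[:,:2]-c)@V[:,0]
    st=(top[:,:2]-c)@ax
    print(n,len(A),'c',c,'ax',ax,'deg',np.degrees(np.arctan2(ax[1],ax[0])),'s',np.percentile(s,[1,99]),'top',np.percentile(st,[1,99]),'p',np.percentile(p,[1,99]),'zmax',np.percentile(A[:,2],99))
    m=c+ax*np.percentile(s,[1,99]).mean(); print(' mid',m)
for n,ba,bb,h in [('slim',(325,375,205,275),(200,245,198,250),.135),('stout',(380,428,190,252),(170,215,242,295),.125)]:
  for k,b in (('a',ba),('b',bb)):
    A=box(k,*b); T=A[abs(A[:,2]-h)<.004]; P=A[(A[:,2]>.04)&(A[:,2]<h-.01)]; D=A[abs(A[:,2]-.016)<.004]
    f=lambda X:(X[:,:2].min(0)+X[:,:2].max(0))/2 if len(X) else None
    print(n,k,len(T),'top',np.median(T[:,:2],0) if len(T) else 0,'disc',f(D),'peg', np.median(P[:,:2],0),len(P), 'zmax',np.nanpercentile(A[:,2],99.5))
for n,k,b in [('cup','a',(340,375,162,200)),('head','a',(322,347,213,236)),('saucer','a',(280,325,188,211)),('glasses','a',(205,270,215,243)),('carab','a',(172,208,288,332)),('cell','a',(418,436,188,210)),('tray','a',(312,475,278,352)),('comb','a',(140,287,330,384))]:
    A=box(k,*b);A=A[A[:,2]>.008]; print(n,A.min(0).round(3),A.max(0).round(3))
a=cv2.resize(d['ia'][225:285,105:295],None,fx=4,fy=4,interpolation=2); b=cv2.resize(d['ib'][140:205,240:380],None,fx=4,fy=4,interpolation=2)
im=np.zeros((510,760,3),np.uint8); im[:240]=a; im[245:505,:560]=b; cv2.imwrite('pics/crop1.png',im[:,:,::-1])
```

```text
barrel 980 c [ 0.54064877 -0.38660701] ax [0.59478545 0.80388449] deg 53.50266132029856 s [-0.05973847  0.05841787] top [-0.06024519  0.05828847] p [-0.02024359  0.02301263] zmax 0.0581740867147938
 mid [ 0.54025604 -0.38713782]
beaker 1561 c [ 0.65726897 -0.13824197] ax [0.38907466 0.92120622] deg 67.10306567544258 s [-0.04975777  0.04854632] top [-0.04963709  0.04836394] p [-0.03033436  0.03344189] zmax 0.08155170863765311
 mid [ 0.6570333  -0.13879997]
slim a 26 top [0.66747742 0.07729969] disc [0.5845251  0.11880268] peg [0.67066435 0.07532564] 362 zmax 0.1324646583201175
slim b 28 top [0.66217996 0.07959298] disc [0.71134723 0.07491498] peg [0.65756594 0.08450443] 139 zmax 0.13359450397326722
stout a 127 top [0.62660226 0.23570633] disc [0.56261358 0.28590749] peg [0.64016438 0.22633483] 477 zmax 0.12426797584038356
stout b 182 top [0.62113517 0.23897707] disc [0.6224682  0.20558602] peg [0.60587751 0.24933275] 280 zmax 0.1266447731104591
cup [0.391 0.142 0.011] [0.47  0.235 0.112]
head [0.537 0.054 0.008] [0.669 0.109 0.099]
saucer [ 0.324 -0.02   0.008] [0.452 0.102 0.016]
glasses [ 0.46  -0.238  0.008] [ 0.622 -0.081  0.075]
carab [ 0.68  -0.332  0.008] [ 0.789 -0.265  0.017]
cell [0.449 0.352 0.008] [0.53  0.399 0.028]
tray [ 0.805 -0.052  0.008] [0.918 0.25  0.047]
comb [ 0.783 -0.391  0.008] [ 0.898 -0.131  0.057]
```

View pics/crop1.png

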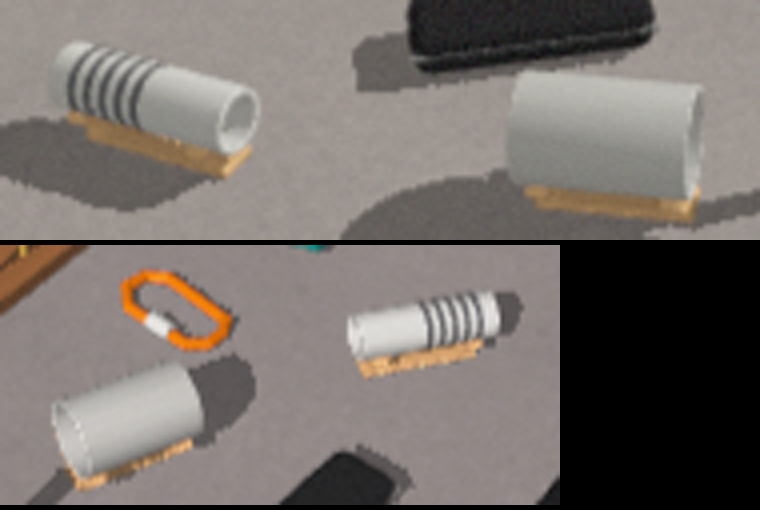

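Both mouths are the lower-right ends in the scene crop: (240,115) for the barrel and (695,140) for the beaker. So +x points to azimuth 53.5° for the barrel and 67° for the beaker. I'll grasp with the tool tilted 45° toward the mouth. A 90° turn about tool x then brings the mouth down and leaves the tool 45° above horizontal, with the hand clear of the neighbours.

```bash
cat >> h.py <<'E'
from scipy.spatial.transform import Rotation as Ro
def cur():
    o=bot.get_obs(); return np.array(o['ee_pos']),Ro.from_quat(np.roll(o['eef_rot'],-1)),o
def ori(az,down,xaz):   # tool z horizontally at az, 'down' deg below horizon; tool x horizontal at xaz (deg)
    a,d,b=np.radians([az,down,xaz]); z=np.array([np.cos(a)*np.cos(d),np.sin(a)*np.cos(d),-np.sin(d)])
    x=np.array([np.cos(b),np.sin(b),0]); return Ro.from_matrix(np.stack([x,np.cross(z,x),z],1))
def go(p,R,p0=None,R0=None):
    if p0 is None: p0,R0,_=cur()
    d=R0.inv().apply(np.array(p)-p0)*1000; w=(R0.inv()*R).as_rotvec()
    print('shift',d.round(1),'turn',w.round(3)); return d,w
def log():
    import json
    p,R,o=cur(); open('log.txt','a').write(json.dumps([list(map(float,o['joint_pos'])),p.tolist(),R.as_quat().tolist()])+'\n')
    print('t',o['t'],'p',p.round(4),'j',o['joint_pos'].round(2),'F',o['wrist_force'].round(1),'gw',round(float(o['grip_width']),4))
    M=R.as_matrix();print('z',M[:,2].round(3),'x',M[:,0].round(3))
E
cat > barrel.py <<'E'
from h import *
m=np.array([np.cos(np.radians(53.5)),np.sin(np.radians(53.5)),0]); c=np.array([.5403,-.3871,.036])
g=c-.010*m; R=ori(53.5,45,-36.5); z=R.as_matrix()[:,2]
E
python3 - <<'E'
from barrel import *
log(); go(g-.10*z+[0,0,.05],R)
E
```

```text
t 0.1 p [ 0.2225 -0.6102  0.1954] j [ 1.18  0.47 -0.01  1.6   0.01  1.07 -0.06] F [-0.4 -0.3 -0.3] gw 0.0918
z [-0.001  0.001 -1.   ] x [ 0.343 -0.939 -0.002]
shift [ -56.1 -307.7   38.8] turn [ 0.762 -0.228 -0.554]
```

Call:
{"op": "send_rows", "data": {
  "commands": [
    [1,0,-60,-50,0.1,0,0],
    [1,0,-100,-60,0.2,-0.1,-0.2],
    [1,-56,-308,39,0.762,-0.228,-0.554],
    [1,-56,-308,39,0.762,-0.228,-0.554],
    [1,-56,-308,39,0.762,-0.228,-0.554],
    [1,-56,-308,39,0.762,-0.228,-0.554],
    [1,-56,-308,39,0.762,-0.228,-0.554],
    [1,-56,-308,39,0.762,-0.228,-0.554],
    [1,-56,-308,39,0.762,-0.228,-0.554],
    [1,-56,-308,39,0.762,-0.228,-0.554],
    [1,-56,-308,39,0.762,-0.228,-0.554],
    [1,-56,-308,39,0.762,-0.228,-0.554]
  ]
}}

```text
t: 1.3
ee_pos: [0.4927, -0.4538, 0.1594]
eef_rot: [-0.361, 0.878, -0.289, 0.121]
wrist_force: [-0.6, 0.1, 0.1]
grip_width: 0.0915
```

Run:
```python
from barrel import *
log(); d,w=go(g-.10*z+[0,0,.05],R); go(g,R)
s=take('wrist','w1'); print(s['cam'])
# predicted pixels of barrel axis points
K=np.array(s['mtx']);P=np.array([c-.06*m,c,c+.06*m])+[0,0,.02]
print(cv2.projectPoints(P,np.array(s['rvec'],float),s['t3'],K,None)[0].reshape(-1,2))
A=s['W'].reshape(-1,3);A=A[(np.linalg.norm(A[:,:2]-c[:2],axis=1)<.08)&(A[:,2]>.046)&(A[:,2]<.062)]
c0=A[:,:2].mean(0);V=np.linalg.eigh(np.cov((A[:,:2]-c0).T))[1][:,1]
q=(A[:,:2]-c0)@V;print(len(A),c0,V,np.degrees(np.arctan2(V[1],V[0])),q.min(),q.max(),A[:,2].max())
```

```text
t 1.3 p [ 0.4927 -0.4538  0.1594] j [ 1.28  0.79 -0.4   1.43 -0.48  1.27  0.54] F [-0.6  0.1  0.1] gw 0.0915
z [ 0.422  0.564 -0.71 ] x [ 0.803 -0.596  0.004]
shift [-1.4  1.1  2.8] turn [ 0.004 -0.004  0.002]
shift [ -1.9  35.9 138.3] turn [ 0.004 -0.004  0.002]
[ 0.44251889 -0.52077192  0.33918479]
[[273.39245862 279.52728595]
 [273.57444772 216.10232428]
 [273.72514757 163.58196681]]
4142 [ 0.53539563 -0.39188249] [0.59351264 0.80482467] 53.593326288746034 -0.05333241861396663 0.0669450760123291 0.056853632090219264
```

View pics/w1.png

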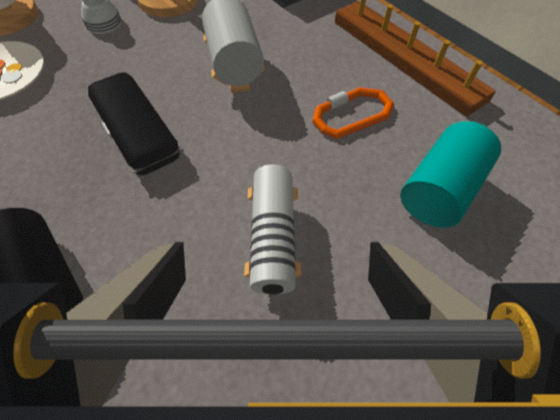

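The barrel lies centred between the fingers at (273,230), closed end toward the hand, rest saddles visible on both sides. I'll check hand clearance at the grasp against the measured cloud.

```bash
cat >> h.py <<'E'
def clear(p,R,mg=.008):
    d=np.load('v0.npz'); A=np.vstack([d['a'].reshape(-1,3),d['b'].reshape(-1,3)]); A=A[(A[:,2]<.2)&(A[:,2]>-.02)]
    T=R.inv().apply(A-np.array(p)); x,y,z=abs(T[:,0]),abs(T[:,1]),T[:,2]
    b=(x<.0945+mg)&(y<.0375+mg)&(z<-.069+mg)&(z>-.25); f=(x<.064+mg)&(x>.044)&(y<.012+mg)&(z<.019+mg)&(z>-.069)
    print('body hits',b.sum(),A[b][:3].round(3).tolist(),'finger hits',f.sum(),A[f][:3].round(3).tolist())
E
python3 - <<'E'
from barrel import *
c=np.array([.5400,-.3867,.036]); g=c-.010*m
clear(g,R); go(g,R)
E
```

```text
body hits 0 [] finger hits 0 []
shift [ -2.2  35.8 137.9] turn [ 0.003 -0.003  0.002]
```

Call:
{"op": "send_rows", "data": {
  "commands": [
    [1,-2,36,40,0,0,0],
    [1,-2,36,70,0,0,0],
    [1,-2,36,100,0,0,0],
    [1,-2,36,120,0,0,0],
    [1,-2,36,130,0,0,0],
    [1,-2,36,138,0,0,0],
    [1,-2,36,138,0,0,0],
    [0,-2,36,138,0,0,0],
    [0,-2,36,138,0,0,0],
    [0,-2,36,138,0,0,0],
    [0,-2,36,138,0,0,0],
    [0,-2,36,138,0,0,0],
    [0,-2,36,138,0,0,0],
    [0,-2,36,138,0,0,0]
  ],
  "squeeze": 35
}}

```text
t: 2.75
ee_pos: [0.5341, -0.3934, 0.0342]
eef_rot: [-0.363, 0.878, -0.289, 0.12]
wrist_force: [-1.7, 2.2, 1.2]
grip_width: 0.0382
```

Run:
```python
from barrel import *
log(); p,R0,_=cur(); go(p+[0,0,.17],R0)
```

```text
t 2.75 p [ 0.5341 -0.3934  0.0342] j [ 1.21  0.93 -0.41  1.54 -0.5   1.02  0.61] F [-1.7  2.2  1.2] gw 0.0382
z [ 0.421  0.568 -0.708] x [ 0.804 -0.595  0.001]
shift [   0.2 -120.1 -120.3] turn [0. 0. 0.]
```

Call:
{"op": "send_rows", "data": {
  "commands": [
    [0,0,-10,-10,0,0,0],
    [0,0,-25,-25,0,0,0],
    [0,0,-50,-50,0,0,0],
    [0,0,-75,-75,0,0,0],
    [0,0,-100,-100,0,0,0],
    [0,0,-125,-125,0,0,0],
    [0,0,-150,-150,0,0,0],
    [0,0,-150,-150,-0.15,0,0],
    [0,0,-150,-150,-0.3,0,0],
    [0,0,-150,-150,-0.45,0,0],
    [0,0,-150,-150,-0.6,0,0],
    [0,0,-150,-150,-0.79,0,0],
    [0,0,-150,-150,-0.79,0,0]
  ]
}}

```text
t: 4.05
ee_pos: [0.5382, -0.3875, 0.249]
eef_rot: [0.004, 0.951, -0.309, 0.001]
wrist_force: [0.4, 0.4, -0.9]
grip_width: 0.0345
```

```bash
cat > place.py <<'E'
from h import *
E
python3 - <<'E'
from barrel import *
log(); tip=np.array([.665,.0785])
for a,zz,dn in ((276,.26,88),(276,.26,45),(276,.092,45)):
    R=ori(a,dn,a+90); p=[*tip,zz]; go(p,R); clear(p,R)
E
```

```text
t 4.05 p [ 0.5382 -0.3875  0.249 ] j [ 0.72  0.46 -0.22  1.5   0.11  1.19 -0.14] F [ 0.4  0.4 -0.9] gw 0.0345
z [-0.    -0.008 -1.   ] x [ 0.809 -0.588  0.004]
shift [-171.3 -451.4  -14.6] turn [-0.026  0.011 -0.733]
body hits 0 [] finger hits 0 []
shift [-171.3 -451.4  -14.6] turn [-0.741  0.286 -0.695]
body hits 0 [] finger hits 0 []
shift [-172.1 -452.5  153.4] turn [-0.741  0.286 -0.695]
body hits 0 [] finger hits 0 []
```

Run:
```python
from h import *
a=take('scene'); b=take('side'); w=take('wrist','w2')
p,R0,o=cur(); print(o['grip_width'],o['wrist_force'],o['t'])
im=np.zeros((420,800,3),np.uint8)
for k,(s,x0) in enumerate(((a,0),(b,400))):
    q=cv2.projectPoints(p.reshape(1,3),np.array(s['rvec'],float),s['t3'],np.array(s['mtx']),None)[0].ravel().astype(int); print(q)
    c=s['img'][max(q[1]-50,0):q[1]+55,max(q[0]-50,0):q[0]+50]; c=cv2.resize(c,None,fx=4,fy=4,interpolation=2)[:420,:400]; im[:c.shape[0],x0:x0+c.shape[1]]=c
cv2.imwrite('pics/c2.png',im[:,:,::-1])
```

```text
0.03450891694095918 [ 0.28973633  0.08597904 -0.93126838] 4.2
[121 168]
[356 107]
```

View pics/c2.png

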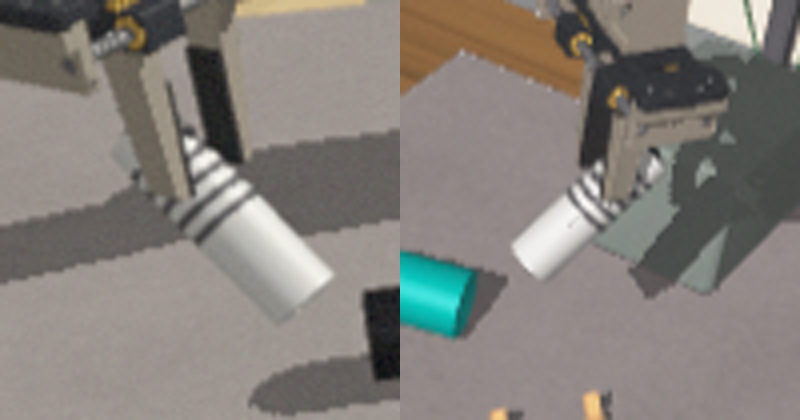

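```bash
cat >> h.py <<'E'
from scipy.optimize import least_squares
def fitcyl(p,R,mt,r,names=('scene','side'),L=.12,rad=.09,show=True):
    """points of held/hung cylinder in tool frame; mt = expected mouth dir in tool frame"""
    out=[]
    for n in names:
        s=take(n); A=s['W'].reshape(-1,3); I=s['img'].reshape(-1,3).astype(int); ok=np.isfinite(A[:,0])
        A,I=A[ok],I[ok]; T=R.inv().apply(A-p)
        al=T@mt; pr=np.linalg.norm(T-np.outer(al,mt),axis=1)
        k=(pr<r+.012)&(abs(al)<rad)&(abs(T[:,0])<r+.004)&(I.max(1)-I.min(1)<40)
        out.append(T[k])
    T=np.vstack(out)
    e1=np.array([1.,0,0]); e2=np.cross(mt,e1)
    def ax(q): 
        d=mt+q[2]*e1+q[3]*e2; d/=np.linalg.norm(d); return q[0]*e1+q[1]*e2,d
    def f(q):
        c,d=ax(q); v=T-c; return np.linalg.norm(v-np.outer(v@d,d),axis=1)-r
    q=least_squares(f,[0,0,0,0],loss='soft_l1',f_scale=.002).x
    c,d=ax(q); k=abs(f(q))<.004; s=(T[k]-c)@d
    print('n',[len(o) for o in out],'inl',k.sum(),'axis pt',(c*1000).round(1),'dir',d.round(3),'tilt deg',np.degrees(np.arccos(d@mt)).round(1),'s',np.percentile(s,[1,99]).round(4))
    return c,d,s
E
python3 - <<'E'
from barrel import *
mt=R.inv().apply(m); print(mt)
p,R0,o=cur(); fitcyl(p,R0,mt,.02); print(o['grip_width'])
E
```

```text
[ 1.38199570e-16 -7.07106781e-01  7.07106781e-01]
n [1008, 480] inl 1352 axis pt [ 0.8 -1.1 -1.1] dir [ 0.    -0.683  0.73 ] tilt deg 1.9 s [-0.05    0.0677]
0.03450891694095918
```

Run:
```python
from h import *
d=np.load('v0.npz')
for n,ba,bb,h,r in [('slim',(325,375,205,275),(200,245,198,250),.135,.01),('stout',(380,428,190,252),(170,215,242,295),.125,.022)]:
    t=[]
    B=[d[k][b[2]:b[3],b[0]:b[1]].reshape(-1,3) for k,b in (('a',ba),('b',bb))]
    for A in B+[np.vstack(B)]:
        P=A[(A[:,2]>.025)&(A[:,2]<h-.004)]
        f=lambda q:np.linalg.norm(P[:,:2]-q,axis=1)-r
        c=np.nanmedian(P[:,:2],0)
        q=least_squares(f,c,loss='soft_l1',f_scale=.002).x; print(n,q.round(4),len(P),(abs(f(q))<.003).sum())
from barrel import *
for dn,zz in ((85,.28),(47,.27)):
    go([.665,.0785,zz],ori(276,dn,6))
```

```text
slim [0.66   0.0769] 550 125
slim [0.6533 0.0904] 176 114
slim [0.6617 0.0773] 726 382
stout [0.6226 0.2376] 627 600
stout [0.5914 0.2581] 375 110
stout [0.623  0.2375] 1002 959
shift [-176.1 -458.   -36.2] turn [-0.078  0.034 -0.743]
shift [-176.1 -458.1  -26.2] turn [-0.71   0.28  -0.707]
```

Call:
{"op": "send_rows", "data": {
  "commands": [
    [0,0,-20,-36,0,0,0],
    [0,-15,-50,-36,0,0,-0.06],
    [0,-30,-90,-36,0,0,-0.15],
    [0,-50,-130,-36,-0.02,0,-0.25],
    [0,-70,-170,-36,-0.05,0,-0.35],
    [0,-85,-210,-36,-0.1,0.03,-0.45],
    [0,-100,-250,-36,-0.15,0.05,-0.55],
    [0,-115,-290,-36,-0.2,0.1,-0.65],
    [0,-130,-330,-36,-0.3,0.15,-0.7],
    [0,-145,-370,-36,-0.4,0.2,-0.7],
    [0,-160,-410,-36,-0.5,0.23,-0.7],
    [0,-170,-440,-30,-0.6,0.25,-0.7],
    [0,-176,-458,-26,-0.71,0.28,-0.707],
    [0,-176,-458,-26,-0.71,0.28,-0.707],
    [0,-176,-458,-26,-0.71,0.28,-0.707],
    [0,-176,-458,-26,-0.71,0.28,-0.707],
    [0,-176,-458,-26,-0.71,0.28,-0.707]
  ]
}}

```text
t: 6.0
ee_pos: [0.6655, 0.0767, 0.271]
eef_rot: [0.366, 0.929, 0.047, 0.02]
wrist_force: [0.0, -0.8, -0.8]
grip_width: 0.0344
```

Run:
```python
from barrel import *
log(); p,R0,o=cur(); mt=np.array([0,-.683,.73]); mt/=np.linalg.norm(mt)
c_,d_,s_=fitcyl(p,R0,mt,.02)
print('world axis pt',p+R0.apply(c_),'dir',R0.apply(d_))
a=take('scene'); b=take('side'); w=take('wrist')
im=np.zeros((560,800,3),np.uint8)
im[:400,:400]=cv2.resize(a['img'][180:280,300:400],None,fx=4,fy=4,interpolation=2)
im[:400,400:]=cv2.resize(b['img'][150:250,170:270],None,fx=4,fy=4,interpolation=2)
im[400:520,:160]=cv2.resize(w['img'],(160,120))
cv2.imwrite('pics/c3.png',im[:,:,::-1])
```

```text
t 6.0 p [0.6655 0.0767 0.271 ] j [-0.28  0.62 -0.35  1.43  0.84  1.58 -0.7 ] F [ 0.  -0.8 -0.8] gw 0.0344
z [ 0.071 -0.679 -0.731] x [0.995 0.102 0.002]
n [1159, 250] inl 1208 axis pt [ 0.2 -1.7 -1.6] dir [-0.009 -0.711  0.704] tilt deg 2.2 s [-0.0522  0.0677]
world axis pt [0.66551595 0.07896562 0.27099167] dir [-0.01040511  0.03851364 -0.9992039 ]
```

View pics/c3.png

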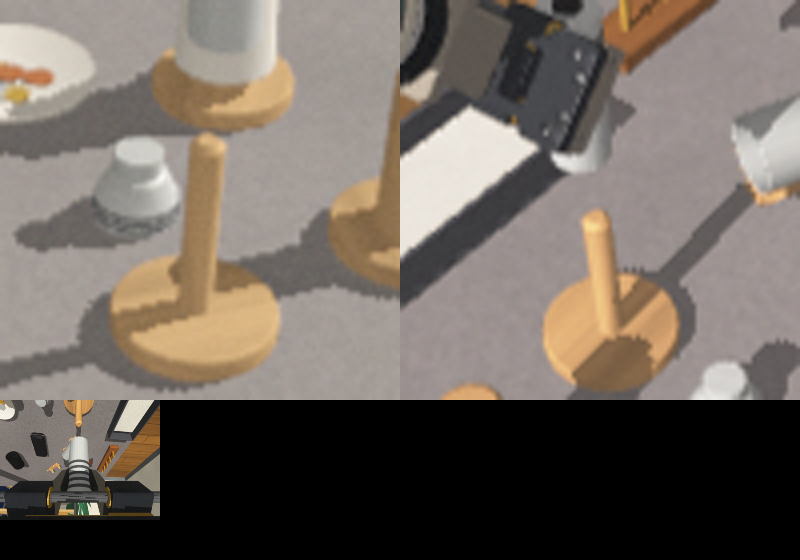

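Barrel is held mouth-down above the slim peg. The peg-top centre is about (352,215) in scene and (219,204) in side, and I'll cast rays onto z=0.135.

```bash
cat >> h.py <<'E'
def ray(s,uv,z):
    K=np.array(s['mtx']); d=s['R'].T@np.linalg.inv(K)@[uv[0],uv[1],1]; return s['cam']+d*(z-s['cam'][2])/d[2]
E
python3 - <<'E'
from barrel import *
for n,pts in (('scene',[((352,215),.135),((348.8,256.2),.016)]),('side',[((219,204),.135),((223,231.5),.016)])):
    s=take(n)
    for uv,z in pts: print(n,ray(s,uv,z).round(4))
    # peg wood mask -> extreme: peg columns around mid-height
    hsv=cv2.cvtColor(s['img'],cv2.COLOR_RGB2HSV); m_=(hsv[...,0]>8)&(hsv[...,0]<22)&(hsv[...,1]>90)
    u0,u1,v0,v1=((325,375,205,285) if n=='scene' else (200,245,198,250))
    for zz in (.08,.11):
        q=cv2.projectPoints(np.array([[.664,.078,zz]]),np.array(s['rvec'],float),s['t3'],np.array(s['mtx']),None)[0].ravel()
        row=np.where(m_[int(round(q[1])),u0:u1])[0]+u0; print(' z',zz,'pred u',q.round(1),'row',row.min() if len(row) else 0,row.max() if len(row) else 0,len(row))
p,R0,_=cur(); print(p)
E
```

```text
scene [0.6693 0.0774 0.135 ]
scene [0.6682 0.0785 0.016 ]
 z 0.08 pred u [349.7 233.5] row 347 354 8
 z 0.11 pred u [350.6 222.8] row 347 355 9
side [0.6637 0.0777 0.135 ]
side [0.6616 0.0786 0.016 ]
 z 0.08 pred u [220.6 217. ] row 217 223 7
 z 0.11 pred u [219.7 210. ] row 216 222 7
[0.66509135 0.07939384 0.2700087 ]
```

Run:
```python
from h import *
log()
R=ori(276,45,6)
for z in (.27,.20,.11,.098): go([.6655,.0762,z],R)
```

```text
t 6.35 p [0.6651 0.0794 0.27  ] j [-0.28  0.63 -0.35  1.43  0.84  1.58 -0.7 ] F [-0.2 -0.4 -1.9] gw 0.0347
z [ 0.073 -0.679 -0.731] x [0.994 0.106 0.001]
shift [0.1 2.3 2.2] turn [-0.034 -0.001  0.001]
shift [  0.  -45.4  53.4] turn [-0.034 -0.001  0.001]
shift [  -0.  -106.8  119.2] turn [-0.034 -0.001  0.001]
shift [-1.000e-01 -1.150e+02  1.279e+02] turn [-0.034 -0.001  0.001]
```

Call:
{"op": "send_rows", "data": {
  "commands": [
    [0,0,2,2,-0.034,0,0],
    [0,0,-8,12,-0.034,0,0],
    [0,0,-20,25,-0.034,0,0],
    [0,0,-33,39,-0.034,0,0],
    [0,0,-45,53,-0.034,0,0],
    [0,0,-45,53,-0.034,0,0]
  ]
}}

```text
t: 6.95
ee_pos: [0.6638, 0.0755, 0.1958]
eef_rot: [0.383, 0.922, 0.05, 0.017]
wrist_force: [0.1, -0.8, -0.5]
grip_width: 0.0349
```

Run:
```python
from barrel import *
log(); p,R0,o=cur(); mt=np.array([0,-.707,.707]); mt/=np.linalg.norm(mt)
c_,d_,s_=fitcyl(p,R0,mt,.02)
print('world axis pt',p+R0.apply(c_),'dir',R0.apply(d_))
a=take('scene'); b=take('side')
im=np.zeros((400,800,3),np.uint8)
im[:400,:400]=cv2.resize(a['img'][170:270,300:400],None,fx=4,fy=4,interpolation=2)
im[:400,400:]=cv2.resize(b['img'][150:250,170:270],None,fx=4,fy=4,interpolation=2)
cv2.imwrite('pics/c4.png',im[:,:,::-1])
R=ori(276,45,6)
for z in (.20,.11,.098): go([.6655,.0762,z],R)
```

```text
t 6.95 p [0.6638 0.0755 0.1958] j [-0.3   0.71 -0.33  1.48  0.88  1.52 -0.79] F [ 0.1 -0.8 -0.5] gw 0.0349
z [ 0.071 -0.705 -0.706] x [ 0.994  0.106 -0.006]
n [1035, 241] inl 1066 axis pt [ 0.2 -1.6 -1.6] dir [-0.006 -0.713  0.701] tilt deg 0.6 s [-0.0544  0.0676]
world axis pt [0.66376818 0.07769002 0.19584497] dir [-0.01354289  0.00541229 -0.99989364]
shift [-0.5 -0.3  0.9] turn [-0.    -0.002  0.   ]
shift [ -0.6 -63.9  64.6] turn [-0.    -0.002  0.   ]
shift [ -0.6 -72.4  73. ] turn [-0.    -0.002  0.   ]
```

View pics/c4.png

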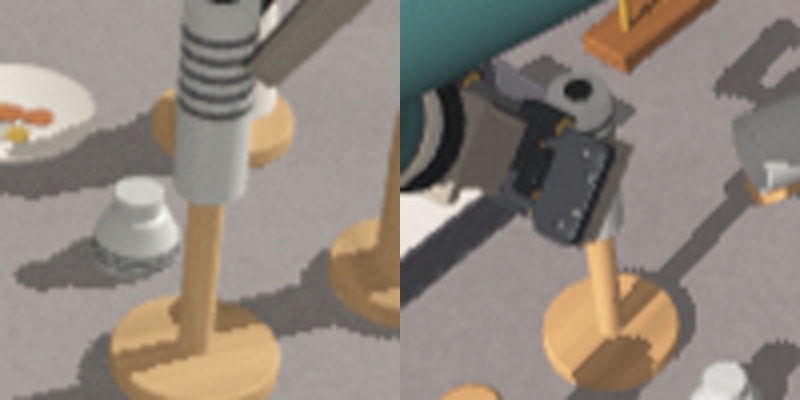

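The barrel mouth at (212,190) sits around the peg at (205,210), within 2 mm. Lowering it now.

Call:
{"op": "send_rows", "data": {
  "commands": [
    [0,0,-7,9,0,0,0],
    [0,0,-16,18,0,0,0],
    [0,0,-25,27,0,0,0],
    [0,0,-34,36,0,0,0],
    [0,0,-43,45,0,0,0],
    [0,0,-52,54,0,0,0],
    [0,0,-61,63,0,0,0],
    [0,0,-65,67,0,0,0],
    [0,0,-65,67,0,0,0]
  ]
}}

```text
t: 8.05
ee_pos: [0.6651, 0.0749, 0.1056]
eef_rot: [0.382, 0.922, 0.05, 0.02]
wrist_force: [0.9, -0.0, -2.0]
grip_width: 0.0347
```

Run:
```python
from barrel import *
log(); p,R0,o=cur(); mt=np.array([0,-.707,.707]); mt/=np.linalg.norm(mt)
c_,d_,s_=fitcyl(p,R0,mt,.02)
print('world axis pt',p+R0.apply(c_),'dir',R0.apply(d_),'floor z',(p+R0.apply(c_+s_.min()*d_)),'mouth',p+R0.apply(c_+np.percentile(s_,99)*d_))
```

```text
t 8.05 p [0.6651 0.0749 0.1056] j [-0.31  0.82 -0.31  1.52  0.92  1.42 -0.9 ] F [ 0.9 -0.  -2. ] gw 0.0347
z [ 0.074 -0.703 -0.707] x [ 0.994  0.107 -0.002]
n [914, 227] inl 939 axis pt [ 0.  -1.4 -1.4] dir [-0.008 -0.714  0.701] tilt deg 0.7 s [-0.0536  0.0672]
world axis pt [0.66493118 0.07695436 0.10558081] dir [-0.01040472  0.00765841 -0.99991654] floor z [0.66552384 0.07651814 0.16253669] mouth [0.66423199 0.077469   0.03838758]
```

Call:
{"op": "send_rows", "data": {
  "commands": [
    [0,0,-2,2,0,0,0],
    [0,0,-4,4,0,0,0],
    [0,0,-6,6,0,0,0],
    [0,0,-7.5,7.5,0,0,0],
    [0,0,-8.5,8.5,0,0,0],
    [0,0,-9,9,0,0,0],
    [0,0,-9,9,0,0,0]
  ]
}}

```text
t: 8.85
ee_pos: [0.6656, 0.0751, 0.094]
eef_rot: [0.382, 0.923, 0.049, 0.02]
wrist_force: [0.0, 0.5, -1.5]
grip_width: 0.0342
```

Call:
{"op": "send_rows", "data": {
  "commands": [
    [0,0,-0.7,0.7,0,0,0],
    [0,0,-1.4,1.4,0,0,0],
    [0,0,-1.4,1.4,0,0,0]
  ]
}}

```text
t: 9.15
ee_pos: [0.6655, 0.0751, 0.092]
eef_rot: [0.382, 0.923, 0.049, 0.02]
wrist_force: [-0.1, -0.1, -0.4]
grip_width: 0.0348
```

Call:
{"op": "send_rows", "data": {
  "commands": [
    [0,0,-0.7,0.7,0,0,0],
    [0,0,-1.0,1.0,0,0,0],
    [0,0,-1.0,1.0,0,0,0]
  ]
}}

```text
t: 9.45
ee_pos: [0.6657, 0.0748, 0.0911]
eef_rot: [0.382, 0.922, 0.049, 0.021]
wrist_force: [-0.3, 0.7, 1.1]
grip_width: 0.0346
```

Call:
{"op": "send_rows", "data": {
  "commands": [
    [0,0,-0.7,0.7,0,0,0],
    [0,0,-1.0,1.0,0,0,0],
    [0,0,-1.0,1.0,0,0,0]
  ]
}}

```text
t: 9.75
ee_pos: [0.6659, 0.0745, 0.091]
eef_rot: [0.383, 0.922, 0.049, 0.021]
wrist_force: [-2.1, -0.3, 6.7]
grip_width: 0.0347
```

Run:
```python
from barrel import *
log(); p,R0,o=cur(); mt=np.array([0,-.707,.707]); mt/=np.linalg.norm(mt)
c_,d_,s_=fitcyl(p,R0,mt,.02)
print('dir',R0.apply(d_),'mouth',p+R0.apply(c_+np.percentile(s_,99)*d_))
```

```text
t 9.75 p [0.6659 0.0745 0.091 ] j [-0.31  0.84 -0.31  1.52  0.93  1.4  -0.92] F [-2.1 -0.3  6.7] gw 0.0347
z [ 0.076 -0.705 -0.705] x [0.994 0.106 0.001]
n [905, 223] inl 921 axis pt [ 0.1 -1.1 -1.1] dir [-0.006 -0.698  0.716] tilt deg 0.8 s [-0.0525  0.0673]
dir [-0.0031063  -0.01590215 -0.99986873] mouth [0.66556775 0.07497835 0.02366443]
```

Contact at full depth: mouth at z≈0.0237, force 6.7 N. Release and back out along the tool.

Call:
{"op": "send_rows", "data": {
  "commands": [
    [0.5,0,0,0,0,0,0],
    [0.8,0,0,0,0,0,0],
    [1,0,0,0,0,0,0],
    [1,0,0,0,0,0,0],
    [1,0,0,0,0,0,0],
    [1,0,0,0,0,0,0],
    [1,0,0,-10,0,0,0],
    [1,0,0,-30,0,0,0],
    [1,0,0,-60,0,0,0],
    [1,0,0,-100,0,0,0],
    [1,0,0,-150,0,0,0],
    [1,0,0,-200,0,0,0],
    [1,0,0,-220,0,0,0],
    [1,0,0,-220,0,0,0]
  ]
}}

```text
t: 11.25
ee_pos: [0.6485, 0.2355, 0.2483]
eef_rot: [0.379, 0.924, 0.051, 0.023]
wrist_force: [-0.6, 0.3, -0.5]
grip_width: 0.092
```

```bash
cat > beaker.py <<'E'
from h import *
az=67.1; m=np.array([np.cos(np.radians(az)),np.sin(np.radians(az)),0]); c=np.array([.6570,-.1388,.048])
g=c-.008*m; R=ori(az,45,az-90); z=R.as_matrix()[:,2]
E
python3 - <<'E'
from beaker import *
log()
# hung barrel check
Rb=Ro.from_matrix(np.eye(3)); pb=np.array([.6655,.0765,.083])
c_,d_,s_=fitcyl(pb,Rb,np.array([0,0,-1.]),.02); print('barrel',(pb+c_).round(4),d_.round(3),'mouth z',.083-np.percentile(s_,99),'top',.083-np.percentile(s_,1))
clear(g,R); go([.60,.0,.33],ori(az,85,az-90)); go(g-.10*z+[0,0,.06],R); go(g,R)
E
```

```text
t 11.25 p [0.6485 0.2355 0.2483] j [-0.5   0.78 -0.36  1.23  0.82  1.74 -0.82] F [-0.6  0.3 -0.5] gw 0.092
z [ 0.082 -0.698 -0.711] x [0.994 0.112 0.005]
n [887, 513] inl 1221 axis pt [0.1 0.  0. ] dir [-0.002  0.005 -1.   ] tilt deg 0.3 s [-0.0606  0.0587]
barrel [0.6656 0.0765 0.083 ] [-0.002  0.005 -1.   ] mouth z 0.024319871501902124 top 0.14355469939995108
body hits 0 [] finger hits 0 []
shift [-73.1 218.2  98. ] turn [ 0.853 -0.179  0.492]
shift [-69.6 261.8 355.5] turn [ 1.534 -0.     0.562]
shift [-35.3 125.7 404.3] turn [ 1.534 -0.     0.562]
```

Barrel hangs upright, mouth at 24 mm. Now the beaker.

Call:
{"op": "send_rows", "data": {
  "commands": [
    [1,0,0,-50,0,0,0],
    [1,-10,30,-30,0.1,0,0.05],
    [1,-30,70,0,0.25,0,0.1],
    [1,-40,110,30,0.4,-0.05,0.2],
    [1,-50,150,50,0.5,-0.1,0.3],
    [1,-65,190,80,0.65,-0.14,0.4],
    [1,-73,218,98,0.853,-0.179,0.492],
    [1,-73,218,98,0.853,-0.179,0.492],
    [1,-73,218,98,0.853,-0.179,0.492],
    [1,-73,218,98,0.853,-0.179,0.492],
    [1,-73,218,98,0.853,-0.179,0.492]
  ]
}}

```text
t: 12.45
ee_pos: [0.5996, 0.0014, 0.3287]
eef_rot: [-0.042, 0.979, -0.197, 0.008]
wrist_force: [0.5, 0.6, -0.6]
grip_width: 0.0917
```

Run:
```python
from beaker import *
log()
go(g-.10*z+[0,0,.06],R)
s=take('wrist');A=s['W'].reshape(-1,3);A=A[(np.linalg.norm(A[:,:2]-c[:2],axis=1)<.09)&(A[:,2]>.066)&(A[:,2]<.086)]
c0=A[:,:2].mean(0);V=np.linalg.eigh(np.cov((A[:,:2]-c0).T))[1][:,1];q=(A[:,:2]-c0)@V
print(len(A),c0,np.degrees(np.arctan2(V[1],V[0])),q.min(),q.max(),'mid',c0+V*(q.min()+q.max())/2)
```

```text
t 12.45 p [0.5996 0.0014 0.3287] j [ 0.31  0.3  -0.41  1.57  0.04  1.26 -0.49] F [ 0.5  0.6 -0.6] gw 0.0917
z [ 0.032  0.08  -0.996] x [ 0.922 -0.387 -0.002]
shift [107.3 197.9 133.3] turn [0.699 0.002 0.001]
2555 [ 0.65029745 -0.1365389 ] 72.59417546775504 -0.050955084775399416 0.05290928395201663 mid [ 0.65058974 -0.13560654]
```

Call:
{"op": "send_rows", "data": {
  "commands": [
    [1,20,40,0,0.1,0,0],
    [1,40,80,20,0.2,0,0],
    [1,60,120,50,0.35,0,0],
    [1,80,160,90,0.5,0,0],
    [1,100,190,120,0.6,0,0],
    [1,107,198,133,0.7,0,0],
    [1,107,198,133,0.7,0,0],
    [1,107,198,133,0.7,0,0]
  ]
}}

```text
t: 13.3
ee_pos: [0.6264, -0.2108, 0.178]
eef_rot: [-0.377, 0.905, -0.183, 0.074]
wrist_force: [-0.1, 0.9, 0.9]
grip_width: 0.0919
```

Run:
```python
from beaker import *
log()
s=take('wrist','w5');A=s['W'].reshape(-1,3);A=A[(np.linalg.norm(A[:,:2]-c[:2],axis=1)<.09)&(A[:,2]>.070)&(A[:,2]<.086)]
c0=A[:,:2].mean(0);V=np.linalg.eigh(np.cov((A[:,:2]-c0).T))[1][:,1];V*=np.sign(V[1]);q=(A[:,:2]-c0)@V
print(len(A),c0,np.degrees(np.arctan2(V[1],V[0])),q.min(),q.max(),'mid',c0+V*(q.min()+q.max())/2)
go(g-.04*z,R);go(g,R)
```

```text
t 13.3 p [ 0.6264 -0.2108  0.178 ] j [ 0.94  0.71 -0.45  1.56 -0.54  1.14  0.46] F [-0.1  0.9  0.9] gw 0.0919
z [ 0.273  0.656 -0.704] x [ 0.922 -0.388 -0.004]
4759 [ 0.65395894 -0.14209688] 67.00927332720894 -0.045106454385258864 0.05576463830293185 mid [ 0.65604039 -0.13719109]
shift [ -0.4  45.7 102.3] turn [-0.003  0.002  0.003]
shift [ -0.3  45.8 142.3] turn [-0.003  0.002  0.003]
```

View pics/w5.png

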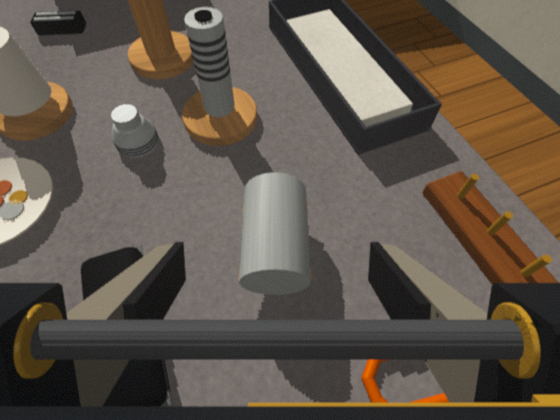

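The beaker is centred between the fingers at (275,235), and the barrel hangs upright behind it at (210,60).

Call:
{"op": "send_rows", "data": {
  "commands": [
    [1,0,23,15,0,0,0],
    [1,-1,46,40,0,0,0],
    [1,-1,46,75,0,0,0],
    [1,-1,46,102,0,0,0],
    [1,-1,46,120,0,0,0],
    [1,-1,46,133,0,0,0],
    [1,-1,46,142,0,0,0],
    [1,-1,46,142,0,0,0],
    [0,-1,46,142,0,0,0],
    [0,-1,46,142,0,0,0],
    [0,-1,46,142,0,0,0],
    [0,-1,46,142,0,0,0],
    [0,-1,46,142,0,0,0],
    [0,-1,46,142,0,0,0]
  ],
  "squeeze": 40
}}

```text
t: 14.75
ee_pos: [0.6498, -0.1496, 0.0469]
eef_rot: [-0.376, 0.905, -0.183, 0.075]
wrist_force: [-6.3, -1.7, 2.9]
grip_width: 0.0583
```

Call:
{"op": "send_rows", "data": {
  "commands": [
    [0,0,-10,-10,0,0,0],
    [0,0,-25,-25,0,0,0],
    [0,0,-50,-50,0,0,0],
    [0,0,-75,-75,0,0,0],
    [0,0,-100,-100,0,0,0],
    [0,0,-125,-125,0,0,0],
    [0,0,-150,-150,0,0,0],
    [0,0,-150,-150,-0.15,0,0],
    [0,0,-150,-150,-0.3,0,0],
    [0,0,-150,-150,-0.45,0,0],
    [0,0,-150,-150,-0.6,0,0],
    [0,0,-150,-150,-0.79,0,0],
    [0,0,-150,-150,-0.79,0,0]
  ]
}}

```text
t: 16.05
ee_pos: [0.654, -0.1433, 0.2619]
eef_rot: [0.002, 0.981, -0.195, 0.002]
wrist_force: [0.0, 0.6, -1.3]
grip_width: 0.0583
```

Run:
```python
from beaker import *
log(); mt=R.inv().apply(m)
p,R0,o=cur(); fitcyl(p,R0,mt,.032)
for a in (280,300):
  for dn,zz in ((85,.30),(45,.28),(45,.088)):
    RR=ori(a,dn,a+90); q=[.623,.2375,zz]; print(a,dn,zz); go(q,RR); clear(q,RR)
```

```text
t 16.05 p [ 0.654  -0.1433  0.2619] j [ 0.33  0.46 -0.23  1.47  0.11  1.22 -0.31] F [ 0.   0.6 -1.3] gw 0.0583
z [ 0.002 -0.004 -1.   ] x [ 0.924 -0.383  0.004]
n [1536, 815] inl 2149 axis pt [ 0.3 -0.3 -0.3] dir [ 0.009 -0.689  0.725] tilt deg 1.6 s [-0.0358  0.062 ]
280 85 0.3
shift [-174.9 -342.   -40.1] turn [-0.084  0.024 -0.569]
body hits 0 [] finger hits 0 []
280 45 0.28
shift [-174.9 -342.   -20.1] turn [-0.762  0.222 -0.54 ]
body hits 0 [] finger hits 0 []
280 45 0.088
shift [-175.2 -342.2  171.9] turn [-0.762  0.222 -0.54 ]
body hits 0 [] finger hits 0 []
300 85 0.3
shift [-174.9 -342.   -40.1] turn [-0.079  0.039 -0.918]
body hits 0 [] finger hits 0 []
300 45 0.28
shift [-174.9 -342.   -20.1] turn [-0.727  0.359 -0.87 ]
body hits 0 [] finger hits 0 []
300 45 0.088
shift [-175.2 -342.2  171.9] turn [-0.727  0.359 -0.87 ]
body hits 0 [] finger hits 0 []
```

Call:
{"op": "send_rows", "data": {
  "commands": [
    [0,0,-20,-30,0,0,0],
    [0,-20,-50,-40,0,0,-0.06],
    [0,-40,-80,-40,0,0,-0.15],
    [0,-60,-115,-40,-0.02,0,-0.25],
    [0,-80,-150,-40,-0.05,0.02,-0.35],
    [0,-100,-190,-40,-0.1,0.04,-0.45],
    [0,-120,-230,-40,-0.2,0.08,-0.55],
    [0,-140,-270,-40,-0.3,0.12,-0.65],
    [0,-155,-300,-40,-0.4,0.16,-0.7],
    [0,-165,-320,-40,-0.5,0.2,-0.7],
    [0,-175,-342,-30,-0.6,0.24,-0.7],
    [0,-175,-342,-20,-0.745,0.29,-0.705],
    [0,-175,-342,-20,-0.745,0.29,-0.705],
    [0,-175,-342,-20,-0.745,0.29,-0.705],
    [0,-175,-342,-20,-0.745,0.29,-0.705],
    [0,-175,-342,-20,-0.745,0.29,-0.705]
  ]
}}

```text
t: 17.75
ee_pos: [0.6256, 0.2305, 0.2807]
eef_rot: [0.376, 0.911, 0.155, 0.065]
wrist_force: [0.1, -0.1, -0.6]
grip_width: 0.058
```

Run:
```python
from beaker import *
log(); mt=np.array([0,-.707,.707])
p,R0,o=cur(); c_,d_,s_=fitcyl(p,R0,mt,.032)
print('axis',p+R0.apply(c_),'dir',R0.apply(d_),'mouth',p+R0.apply(c_+np.percentile(s_,99)*d_))
q=Ro.align_vectors([[0,0,-1]],[R0.apply(d_)])[0]; print('correct rotvec tool',R0.inv().apply(q.as_rotvec()).round(3))
a=take('scene'); b=take('side')
im=np.zeros((440,800,3),np.uint8)
im[:,:400]=cv2.resize(a['img'][150:260,350:450],None,fx=4,fy=4,interpolation=2)
im[:,400:]=cv2.resize(b['img'][190:300,140:240],None,fx=4,fy=4,interpolation=2)
cv2.imwrite('pics/c6.png',im[:,:,::-1])
RR=ori(290,45,20)
for zz in (.28,.19,.1):go([.623,.2375,zz],RR)
```

```text
t 17.75 p [0.6256 0.2305 0.2807] j [-0.55  0.62 -0.31  1.43  0.84  1.6  -0.69] F [ 0.1 -0.1 -0.6] gw 0.058
z [ 0.235 -0.665 -0.709] x [0.943 0.332 0.001]
n [1609, 175] inl 1414 axis pt [ 0.7 -1.4 -1.4] dir [-0.022 -0.7    0.714] tilt deg 1.7 s [-0.0361  0.0635]
axis [0.62559297 0.23261866 0.28066952] dir [-0.01726934 -0.01393493 -0.99975376] mouth [0.62449646 0.23173387 0.21719084]
correct rotvec tool [0.007 0.015 0.015]
shift [ 0.3 -3.8 -4.5] turn [-0.002  0.006 -0.005]
shift [  0.3 -67.3  59.2] turn [-0.002  0.006 -0.005]
shift [   0.4 -130.8  123. ] turn [-0.002  0.006 -0.005]
```

View pics/c6.png

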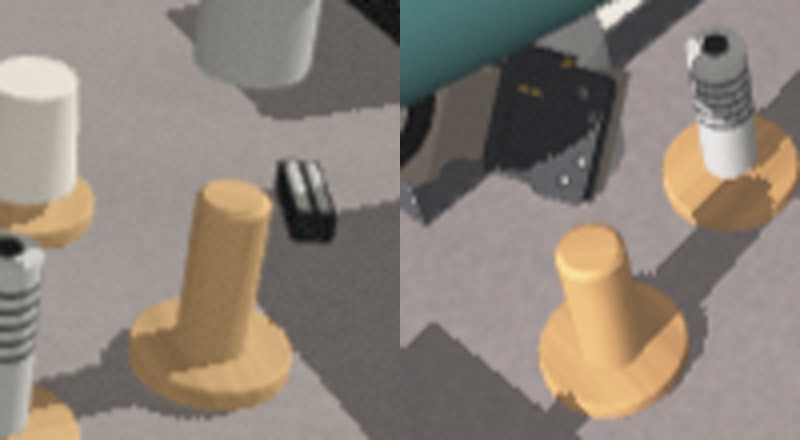

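Stout peg-top centres are about (409,199.8) in scene and (187.5,251.5) in side. I'll cast rays from both.

Run:
```python
from beaker import *
print(ray(take('scene'),(409,199.8),.125).round(4),ray(take('side'),(187.5,251.5),.125).round(4))
log(); mt=np.array([0,-.707,.707])
p,R0,o=cur(); c_,d_,s_=fitcyl(p,R0,mt,.032)
print('axis',p+R0.apply(c_),'mouth',p+R0.apply(c_+np.percentile(s_,99)*d_))
RR=ori(290,45,20)
for zz in (.28,.19,.1):go([.6235,.236,zz],RR)
```

```text
[0.6322 0.2352 0.125 ] [0.6227 0.236  0.125 ]
t 18.05 p [0.6243 0.2325 0.2788] j [-0.55  0.62 -0.31  1.43  0.84  1.6  -0.69] F [ 0.1 -0.8 -1.7] gw 0.0584
z [ 0.236 -0.665 -0.708] x [ 0.942  0.336 -0.002]
n [1593, 170] inl 1397 axis pt [ 0.6 -1.5 -1.5] dir [-0.022 -0.7    0.714] tilt deg 1.7 s [-0.0362  0.0631]
axis [0.62417474 0.23469224 0.27882802] mouth [0.62292366 0.2336932  0.21575242]
shift [ 0.4 -1.1 -3.3] turn [-0.002  0.006 -0.003]
shift [  0.6 -64.7  60.4] turn [-0.002  0.006 -0.003]
shift [   0.8 -128.2  124.2] turn [-0.002  0.006 -0.003]
```

Call:
{"op": "send_rows", "data": {
  "commands": [
    [0,1.5,-1,-1,0.007,0.015,0.015],
    [0,1.5,-15,13,0.007,0.015,0.015],
    [0,1.5,-30,28,0.007,0.015,0.015],
    [0,1.5,-45,43,0.007,0.015,0.015],
    [0,1.5,-57,55,0.007,0.015,0.015],
    [0,1.5,-62,60,0.007,0.015,0.015],
    [0,1.5,-62,60,0.007,0.015,0.015],
    [0,1.5,-62,60,0.007,0.015,0.015]
  ]
}}

```text
t: 18.95
ee_pos: [0.6251, 0.2352, 0.1923]
eef_rot: [0.372, 0.912, 0.154, 0.074]
wrist_force: [0.5, 0.0, -1.6]
grip_width: 0.0578
```

Run:
```python
from beaker import *
log(); mt=np.array([0,-.707,.707])
p,R0,o=cur(); c_,d_,s_=fitcyl(p,R0,mt,.032)
print('axis',p+R0.apply(c_),'dir',R0.apply(d_),'mouth',p+R0.apply(c_+np.percentile(s_,99)*d_))
print('100mm down, tool',R0.inv().apply([0,0,-100]).round(1))
a=take('scene'); b=take('side')
im=np.zeros((440,800,3),np.uint8)
im[:,:400]=cv2.resize(a['img'][150:260,350:450],None,fx=4,fy=4,interpolation=2)
im[:,400:]=cv2.resize(b['img'][190:300,140:240],None,fx=4,fy=4,interpolation=2)
cv2.imwrite('pics/c7.png',im[:,:,::-1])
```

```text
t 18.95 p [0.6251 0.2352 0.1923] j [-0.56  0.7  -0.3   1.5   0.87  1.48 -0.82] F [ 0.5  0.  -1.6] gw 0.0578
z [ 0.249 -0.656 -0.713] x [0.942 0.336 0.02 ]
n [1455, 157] inl 1227 axis pt [ 0.6 -1.3 -1.3] dir [-0.027 -0.702  0.711] tilt deg 1.9 s [-0.0371  0.0632]
axis [0.62509198 0.23711785 0.19233436] dir [-8.15768094e-03 -7.52882683e-04 -9.99966442e-01] mouth [0.62457668 0.23707029 0.12916959]
100mm down, tool [ -2.  -70.1  71.3]
```

View pics/c7.png

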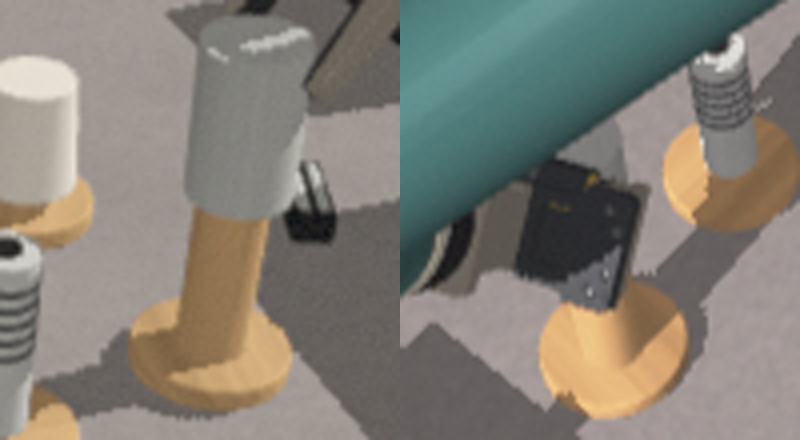

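Mouth centre in scene is about (242,195) against the peg top at (236,199), so roughly 2–3 mm too far +y. I'll correct that, then enter slowly.

Call:
{"op": "send_rows", "data": {
  "commands": [
    [0,-0.8,1.3,1.3,0,0,0],
    [0,-0.8,1.3,1.3,0,0,0],
    [0,-0.9,-2,5,0,0,0],
    [0,-1,-5.5,8.5,0,0,0],
    [0,-1,-9,12,0,0,0],
    [0,-1.2,-12.5,15.5,0,0,0],
    [0,-1.2,-12.5,15.5,0,0,0]
  ]
}}

```text
t: 19.85
ee_pos: [0.6243, 0.2326, 0.171]
eef_rot: [0.372, 0.912, 0.155, 0.072]
wrist_force: [-0.2, 0.3, -1.8]
grip_width: 0.0583
```

Run:
```python
from beaker import *
log(); mt=np.array([0,-.707,.707])
p,R0,o=cur(); c_,d_,s_=fitcyl(p,R0,mt,.032)
print('axis',p+R0.apply(c_),'dir',R0.apply(d_),'mouth',p+R0.apply(c_+np.percentile(s_,99)*d_))
```

```text
t 19.85 p [0.6243 0.2326 0.171 ] j [-0.56  0.72 -0.3   1.51  0.88  1.46 -0.84] F [-0.2  0.3 -1.8] gw 0.0583
z [ 0.247 -0.657 -0.712] x [0.942 0.336 0.017]
n [1424, 163] inl 1194 axis pt [ 0.7 -1.4 -1.4] dir [-0.03  -0.699  0.714] tilt deg 2.1 s [-0.0366  0.0635]
axis [0.62428102 0.2346203  0.17098118] dir [-0.01099584 -0.00705208 -0.99991468] mouth [0.62358297 0.23417261 0.10750325]
```

Call:
{"op": "send_rows", "data": {
  "commands": [
    [0,0,-5,5,0,0,0],
    [0,0,-12,12,0,0,0],
    [0,-0.5,-19,19,0,0,0],
    [0,-0.5,-26,26,0,0,0],
    [0,-1,-33,33.5,0,0,0],
    [0,-1,-40,40.5,0,0,0],
    [0,-1.2,-45,45.5,0,0,0],
    [0,-1.4,-48,49,0,0,0],
    [0,-1.4,-48,49,0,0,0]
  ]
}}

```text
t: 20.85
ee_pos: [0.6244, 0.2324, 0.1028]
eef_rot: [0.372, 0.912, 0.155, 0.073]
wrist_force: [0.9, -0.4, -0.9]
grip_width: 0.058
```

Call:
{"op": "send_rows", "data": {
  "commands": [
    [0,0,-1,1,0,0,0],
    [0,0,-2,2,0,0,0],
    [0,0,-3,3,0,0,0],
    [0,0,-3,3,0,0,0]
  ]
}}

```text
t: 21.25
ee_pos: [0.6247, 0.2327, 0.0994]
eef_rot: [0.372, 0.912, 0.154, 0.073]
wrist_force: [-0.4, -0.3, -1.2]
grip_width: 0.0583
```

Call:
{"op": "send_rows", "data": {
  "commands": [
    [0,0,-1,1,0,0,0],
    [0,0,-2,2,0,0,0],
    [0,0,-3,3,0,0,0],
    [0,0,-3,3,0,0,0]
  ]
}}

```text
t: 21.65
ee_pos: [0.6246, 0.2327, 0.0948]
eef_rot: [0.372, 0.912, 0.154, 0.073]
wrist_force: [0.2, 0.1, -0.8]
grip_width: 0.0583
```

Run:
```python
from beaker import *
log(); mt=np.array([0,-.707,.707])
p,R0,o=cur(); c_,d_,s_=fitcyl(p,R0,mt,.032)
print('axis',p+R0.apply(c_),'dir',R0.apply(d_),'mouth',p+R0.apply(c_+np.percentile(s_,99)*d_),'top z',p[2]-np.percentile(s_,1))
```

```text
t 21.65 p [0.6246 0.2327 0.0948] j [-0.57  0.81 -0.28  1.54  0.91  1.38 -0.93] F [ 0.2  0.1 -0.8] gw 0.0583
z [ 0.248 -0.656 -0.713] x [0.942 0.336 0.018]
n [1303, 198] inl 1089 axis pt [ 0.8 -1.1 -1.1] dir [-0.037 -0.705  0.708] tilt deg 2.3 s [-0.0369  0.0624]
axis [0.62483564 0.23440207 0.09478073] dir [-1.97084908e-02 -2.90737782e-04 -9.99805727e-01] mouth [0.6236059  0.23438393 0.03239614] top z 0.1316167864143673
```

Call:
{"op": "send_rows", "data": {
  "commands": [
    [0,0,-0.7,0.7,0,0,0],
    [0,0,-1.4,1.4,0,0,0],
    [0,0,-1.4,1.4,0,0,0]
  ]
}}

```text
t: 22.05
ee_pos: [0.625, 0.2327, 0.0935]
eef_rot: [0.372, 0.912, 0.154, 0.073]
wrist_force: [-0.5, -1.5, 0.5]
grip_width: 0.0582
```

Call:
{"op": "send_rows", "data": {
  "commands": [
    [0,0,-0.7,0.7,0,0,0],
    [0,0,-0.7,0.7,0,0,0],
    [0,0,-0.7,0.7,0,0,0]
  ]
}}

```text
t: 22.35
ee_pos: [0.625, 0.2326, 0.0933]
eef_rot: [0.372, 0.912, 0.154, 0.074]
wrist_force: [-1.8, -0.4, 5.3]
grip_width: 0.0582
```

Call:
{"op": "send_rows", "data": {
  "commands": [
    [0,0,-0.7,0.7,0,0,0],
    [0,0,-0.7,0.7,0,0,0],
    [0,0,-0.7,0.7,0,0,0]
  ]
}}

```text
t: 22.65
ee_pos: [0.625, 0.2326, 0.0932]
eef_rot: [0.373, 0.912, 0.154, 0.074]
wrist_force: [-3.1, 0.3, 8.9]
grip_width: 0.0582
```

Seated: upward force rises to about 9 N with no further descent. Release and retreat.

Call:
{"op": "send_rows", "data": {
  "commands": [
    [0.75,0,0,0,0,0,0],
    [0.9,0,0,0,0,0,0],
    [1,0,0,0,0,0,0],
    [1,0,0,0,0,0,0],
    [1,0,0,0,0,0,0],
    [1,0,0,0,0,0,0],
    [1,0,0,-8,0,0,0],
    [1,0,0,-20,0,0,0],
    [1,0,0,-45,0,0,0],
    [1,0,0,-80,0,0,0],
    [1,0,0,-120,0,0,0],
    [1,0,0,-160,0,0,0],
    [1,0,0,-200,0,0,0],
    [1,0,0,-220,0,0,0],
    [1,0,0,-220,0,0,0],
    [1,0,0,-220,0,0,0]
  ]
}}

```text
t: 24.25
ee_pos: [0.5699, 0.3773, 0.2479]
eef_rot: [0.372, 0.912, 0.155, 0.073]
wrist_force: [0.3, 0.1, -0.3]
grip_width: 0.0922
```

Run:
```python
from h import *
log(); I=Ro.from_matrix(np.eye(3))
for n,p,r in (('barrel',[.6655,.0765,.083],.02),('beaker',[.6245,.235,.08],.032)):
    p=np.array(p);c,d,s=fitcyl(p,I,np.array([0,0,-1.]),r); print(n,(p+c).round(4),d.round(3),'z',p[2]-np.percentile(s,[1,99]))
s=take('scene','end'); D=np.load('v0.npz')
for n,(u0,u1,v0,v1) in dict(cup=(340,372,162,198),head=(322,347,213,236),saucer=(280,325,188,211),glasses=(205,270,215,243),carab=(172,208,288,332),cell=(418,436,188,210)).items():
    print(n,np.abs(s['img'][v0:v1,u0:u1].astype(int)-D['ia'][v0:v1,u0:u1]).mean().round(1))
```

```text
t 24.25 p [0.5699 0.3773 0.2479] j [-0.75  0.76 -0.34  1.26  0.8   1.72 -0.84] F [ 0.3  0.1 -0.3] gw 0.0922
z [ 0.249 -0.656 -0.713] x [0.941 0.337 0.019]
n [896, 77] inl 866 axis pt [0.  0.2 0. ] dir [ 0.001  0.002 -1.   ] tilt deg 0.1 s [-0.0594  0.0608]
barrel [0.6655 0.0767 0.083 ] [ 0.001  0.002 -1.   ] z [0.14235714 0.02215957]
n [1238, 746] inl 1576 axis pt [-0.1 -2.   0. ] dir [-0.025 -0.003 -1.   ] tilt deg 1.4 s [-0.0506  0.0495]
beaker [0.6244 0.233  0.08  ] [-0.025 -0.003 -1.   ] z [0.13059645 0.03048435]
cup 2.7
head 22.7
saucer 2.9
glasses 9.3
carab 4.8
cell 11.4
```

View pics/end.png

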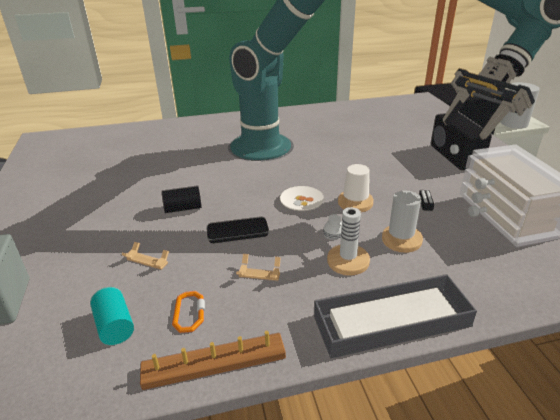

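Both vessels hang on their pegs, barrel at (350,235) and beaker at (404,215). The other objects are at their original pixels; the image differences at the torch head and battery holder come from occlusion and shadow. Handing in.

```bash
python3 -c "
from plant import sign_off; print(sign_off())"
```

```text
the job is handed in; nothing more can be done
None
```

Both vessels are mouth down on their own pegs, and I handed the job in at about 24 s on the robot's clock. The hand-in gave no verdict. I gripped each one with the tool tilted 45°, turned it over, lowered it until the force showed contact (7–9 N), then opened the gripper and backed off.

| | Mouth height (target) | Tilt | Offset from my peg estimate (limit 15 mm) |
|---|---|---|---|
| Barrel on slim peg | 22–24 mm (23) | under 0.5° | 1–2 mm |
| Beaker on stout peg | 30.5 mm (30) | about 1.4° | 3–4 mm |

- **Robot:** it is clear of everything, about 220 mm back from the beaker, with the gripper open.
- **Cup, saucer and carabiner:** the before and after images match closely, so they did not move.
- **Glasses shell, battery holder and torch head:** the image comparison differed here (9 to 23 grey levels). I put that down to shadows on the shell, the beaker in front of the holder, and the hung barrel hiding part of the torch head. They look in place in the last picture, but I did not measure their positions again.
- **Disagreements on the way:** the two cameras differed by up to 10 mm on the peg positions. I settled that with fits and a close look before lowering each vessel. The gripper also read about 35 mm on the 40 mm barrel and 58 mm on the 64 mm beaker, but camera fits showed both held on centre.

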